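# Tap the rolling-mill bearing cup home, square

### The arm

A 6-joint arm with a two-finger parallel gripper is mounted at the origin on the work surface. World frame = base frame: x ahead of the robot, y to its left, z up, the work surface at z = 0. Lengths are in mm, angles in rad, forces in N, time in s.
With the tool pointing down it reaches from about 300 to 775 mm from the base axis. Payload 14.6 kg.
Tool frame: the origin (TCP) lies between the finger pads; the fingertips stand manip.tip_reach ahead of it and the grasp point (between the pads) lies 5 mm behind it (manip.tip_reach is the distance from the TCP to the fingertips, in mm); z points along the fingers, y is the line along which they close (so a half turn about z gives the same grasp; the last joint's range is limited). The gripper opens to 94 mm and grips with 3 to 60 N. Pads are 16 mm wide; open, the fingers measure 119 mm over their backs; the gripper's body (75 mm by 177 mm) begins 78 mm behind the grasp point.
Start: joints at [1.216, 0.3, 1.521, -0, 1.321, -0.067], TCP at [156.111, 527.369, 219.446] pointing down, gripper open.
Joint ranges: [-3.03, 3.03], [-0.79, 2.21], [0.23, 2.52], [-1.04, 4.18], [0, 3.07], [-2.55, 2.55]. Speed limits (rad/s): [2.22, 2.22, 2.57, 3.14, 3.14, 3.14].

### API

Orientations are given as [roll, pitch, yaw] about the fixed x, y, z axes, in that order (R = Rz(yaw) Ry(pitch) Rx(roll)).
In Python, from cell import manip gives the robot as it stands. The module is installed in compiled form; this text tells all that it offers.
- The arm moves only by the shell command python3 -m creep 'ROWS' [FORCE]. ROWS is JSON, a list of rows, each a list of 3 entries, a list of its own where there are three numbers: the opening, from -1 (shut) to 1 (fully open), then the shift along the tool's x, y, z in cm, then the turn about the tool's z in units of 5 degrees (1.0 is 5 degrees). In form: [[grip, [tx, ty, tz], roll], ...]. A call has 1 to 12 rows; each row is the pose to reach, as a shift and turn from the pose commanded when the call began, along the tool's axes at that moment; what a row does not reach only later rows make up. A row lasts 1/10 s, in which the tool goes at most 50 mm and 8.59 degrees, less where a joint would pass 70% of its speed; a pose out of reach is approached as far as the arm can. A call with a gripper value outside its range is refused whole. The fingers move at their own pace and stop on an object; FORCE is the grip in N (left out, the last holds). Time passes only in rows, so rows that repeat a pose let the fingers close. It gives the time, the measured TCP pose, the force, the opening and the grip force at its end, in the units of the state.
- manip.read_state(): the state, without advancing time (a new reading comes with each control period).
- manip.camera(name): name is "side" or "top" or "wrist"; returns the picture (480x640x3 uint8, red, green, blue); there is no depth.
- manip.camera_params(name): a dict with "fovy" (degrees; the focal length in pixels is half the picture's height over the tangent of half this angle, whatever the lens; pixels are square), "cx", "cy" (the principal point, pixels), "k1" (the pictures are not rectified: a ray, as slopes to the right and down, at radius r is drawn at 1 + k1 r^2 times it, then the intrinsics apply), "origin" and "attitude" of the camera in the world. Camera axes: x right, y down, z forward; pixel columns grow to the right and rows downward; lengths in mm; the calibration is good to about 2 mm. A picture is of the moment at which its call begins: read the wrist's pose just before it. camera_params takes no time and is no camera call; for the wrist camera it gives the pose at the moment of the call.
- manip.sign_off(): hands the job in; it is judged then, once.
The state is a dict: "clock": time; "joints": joint angles; "qd": joint speeds; "effort": joint torques, N m; "eef_pos": TCP position; "eef_rot": TCP orientation; "wrist_force": force on the tool from outside, world axes, zero at the start; "moment": the same for the moment, N m; "finger_gap": finger opening in mm; "finger_force": force on a finger pad.
Only numpy, scipy, OpenCV 4.12 (cv2) and the standard library are available. Lean on these libraries where they do the work, as an engineer would, in place of code of your own. Each camera call takes 0.05 s, during which the arm holds its last target. There are 200 camera calls.

### The job

Take the drift out of its stand and use its brass nose to work the bearing cup down the bore of the block with gentle presses alternately on opposite sides of its rim, so that it goes in square and never cocks, until it sits firmly on the hidden seat in the bore all round; how deep that is differs each time and must be felt, and the cup must not be forced against it. Keep the bare fingers off the cup and leave the other things on the bench alone; then stand the drift back in its stand and let go.

Things in the scene. Friction and masses are not known exactly. Their poses are not given: they have to be found in the camera images.
- block: Dark steel bearing block bolted to the bench, does not move: base plate 100 x 130 x 12 mm, on it a body 84 x 84 mm whose flat top is 45 mm above the bench, with an upright 51 mm bore through its middle. Origin: centre of its underside on the bench; z up. Its place and yaw vary.
- bore (a point): Centre of the bore's mouth, level with the block's flat top (45 mm above the bench), z up.
- cup: Brass flanged bearing cup, started square in the bore with its flange 9 to 11 mm above the block. Flange: flat ring 60 mm outside, 32 mm hole, 6 mm thick; below it a 49 mm skirt, 22 mm long. Origin: on its axis at the flange's underside, z up. Home, the skirt stands on the seat with the flange still 0.5 to 7 mm above the block. Only the drift may touch it; over 22 N from the drift marks it.
- cup_top (a point): Centre of the flange's top, 6 mm above the cup's origin. Sprung shoes in the bore grip the skirt; the cup stays where it is left. Pressed on the flange 21 mm from its axis, it moves at 5 to 12 N: that side sinks, the far side hardly moves. Tipping it over 0.1 rad (nearly 6 degrees) spoils the bore: put no side down more than 2 to 3 mm before the far side follows. A side that is home stops hard.
- seat (a joint): Spring ring hidden in the bore under the cup's skirt, at a depth set differently each time: how far the skirt has pushed it down, 0 untouched, 0.002 m against its hard stop (light spring, under 2 N). A cocked cup pushes it with one side alone, so it must be down and the cup square. Home: down by more than 1.2 mm, cup within 0.03 rad of square.
- drift: Hand drift, 115 mm long, about 0.12 kg, loose, standing nose down in its stand: a round brass nose 14 mm thick with a ball end for the first 30 mm, then a square wooden handle 22 x 22 mm and 85 mm long. Origin: the lowest point of the nose, z along the drift towards the handle's top, x and y square to the handle's faces. Grip it across the handle, about 80 mm above the origin.
- stand: Dark wooden stand, 64 x 64 mm and 40 mm high, fixed to the bench. Origin: centre of its underside; z up. Its place and yaw vary, and it may have changed places with the block.
- hole (a point): Centre of the mouth of the stand's single upright hole, in its top, 40 mm above the bench; the hole is 18 mm wide and 34 mm deep. The drift's handle shoulder rests on the stand's top with its nose 30 mm below this point.
- brick: Bystander: brown soldering brick, 90 x 190 x 32 mm, lying loose beyond the work. Origin: centre of its underside.
- tin: Bystander: open blue steel tin, 120 x 85 x 50 mm, standing loose at the left. Origin: centre of its underside.
- mallet: Bystander: hammer lying loose at the right, along x.
Not all that is in view belongs to the job. There is more than one size of the drift; the one meant has the size given above.

How it is judged (in metres and radians):
On the way, in this order (a step that is already met when the one before it is completed fails the run):
1. the drift is lifted clear of its stand (z of drift in the frame of hole above 0.005 m), for 0.1 s.
2. with the drift still out of its stand, the cup is home on the seat (seat ring pushed down over 1.2 mm) and square (within 0.03 rad) (value of joint seat above 0.0012 m and angle between the z axis of cup and the z axis of block, either way round below 0.03 rad and z of drift in the frame of hole above 0 m), for 0.2 s.
At the end, for the whole second after the job is handed in: the cup is home on the hidden seat (seat ring pushed down over 1.2 mm of its 2 mm) and square (within 0.03 rad), and the drift stands upright in its stand's hole, nose at least 26 mm deep, released and at rest (value of joint seat above 0.0012 m and angle between the z axis of cup and the z axis of block, either way round below 0.03 rad and horizontal distance between drift and hole below 0.006 m and z of drift in the frame of hole below -0.026 m and angle between drift's own z axis and vertical below 0.12 rad and contact force between the fingers and drift below 0.2 N and linear speed of drift below 0.02 m/s); the robot touches nothing.
It fails at once if the cup is cocked more than 0.1 rad (nearly 6 degrees) (angle between the z axis of cup and the z axis of block, either way round above 0.1 rad).
It fails at once if the drift presses or strikes the cup with more than 22 N (contact force between drift and cup above 22 N).
It fails at once if the robot itself touches the cup (contact force between any of the fingers, the arm and cup above 0.5 N).
It fails at once if a bystander is moved by more than 20 mm (distance of any of brick, tin, mallet from where it was at the start of the episode above 0.02 m).
It also fails if it takes over 72 s, if anything falls off the work surface, if the arm or the gripper's body presses on something with over 40 N, if the wrist force passes 120 N, or if a joint passes its speed limit or range.

## Working session

There is one attempt and no reset: what is moved stays moved. The work goes in short steps, Python scripts to look and compute and a shell command to move; the robot and the scene stay as the last step left them, time stands still between calls to the robot, and variables do not carry over. Pictures are saved under pics/ and viewed, at most 10 in all, crops included, and the job is handed in when it is done.

```bash
mkdir -p pics; python3 - <<'E'
from cell import manip
import cv2
s=manip.read_state();print(s,manip.tip_reach)
for n in("top","side"):
    cv2.imwrite(f"pics/{n}0.png",manip.camera(n)[:,:,::-1]);print(n,manip.camera_params(n))
print(manip.camera_params("wrist"))
E
```

```text
{'clock': 0.0, 'joints': array([ 1.21636937e+00,  3.00451110e-01,  1.52159300e+00, -9.35783453e-07,
        1.32068745e+00, -6.65775710e-02]), 'qd': array([-7.46921699e-04,  2.10449062e-03, -7.59890996e-05, -4.29366930e-04,
       -2.14162909e-03, -2.04828393e-03]), 'effort': array([ 1.09687312e-04, -5.31815422e+01, -3.52723145e+01,  7.08407722e-02,
        2.44256324e-02, -9.28071904e-05]), 'eef_pos': array([156.04465932, 527.14010611, 218.89224294]), 'eef_rot': array([-3.14045621e+00, -7.48652779e-05,  2.85374346e+00]), 'wrist_force': array([ 0.12322703, -0.2970517 , -1.06307683]), 'moment': array([ 0.06016082, -0.02734651,  0.00614918]), 'finger_force': 0.0, 'finger_gap': 94.0486573419288} 14.0
top {'fovy': 44.40755198699457, 'cx': 316.82983720179135, 'cy': 243.37602365131693, 'k1': 0.05230832239926819, 'origin': array([ 297.7896407 ,   -2.51765318, 1538.7648406 ]), 'attitude': array([-2.95007721, -0.00835604, -1.58610904])}
side {'fovy': 50.5894276370499, 'cx': 323.88058583345185, 'cy': 244.27506471103243, 'k1': -0.03246828986602734, 'origin': array([271.10920136, 775.39778128, 577.68654487]), 'attitude': array([-2.12421512,  0.01777888, -2.78547606])}
{'fovy': 71.33052122007588, 'cx': 313.92756590307033, 'cy': 240.93399054109466, 'k1': -0.030047703672988164, 'origin': array([ 92.28965517, 546.03497328, 382.64835874]), 'attitude': array([2.91097014e+00, 1.13534402e-03, 1.28370380e+00])}
```

View pics/top0.png

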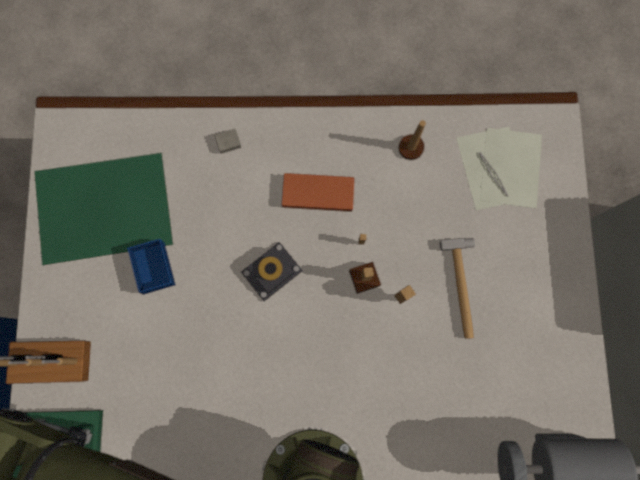

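View pics/side0.png

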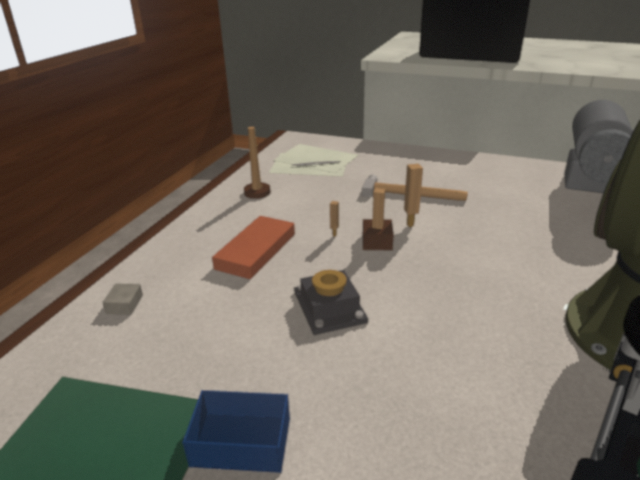

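Top view: three drift-like tools, a small one at (362,238), one in the dark stand at (368,272), and a bigger one at (404,293). The task's drift stands in the stand, so I expect the one at (368,272). I'll check its size in one enlarged crop. The block is at (271,270) and the cup at (270,268).

```bash
cat > h.py <<'E'
import numpy as np,cv2
from scipy.spatial.transform import Rotation as R
from cell import manip
def KR(p):
    f=240/np.tan(np.radians(p["fovy"]/2))
    return np.array([[f,0,p["cx"]],[0,f,p["cy"]],[0,0,1]]),R.from_euler("xyz",p["attitude"]).as_matrix(),np.array([p["k1"],0,0,0.])
def ray(p,uv,z):
    K,M,d=KR(p); q=cv2.undistortPoints(np.array([[uv]],float),K,d)[0,0]
    v=M@[q[0],q[1],1]; o=p["origin"]; return o+v*(z-o[2])/v[2]
def proj(p,X):
    K,M,d=KR(p); X=np.atleast_2d(np.array(X,float))
    return cv2.projectPoints((X-p["origin"])@M,np.zeros(3),np.zeros(3),K,d)[0][:,0]
E
python3 - <<'E'
from h import *
a=cv2.imread("pics/top0.png");b=cv2.imread("pics/side0.png")
c=cv2.resize(a[225:315,230:430],None,fx=4,fy=4,interpolation=cv2.INTER_CUBIC)[:, :]
d=cv2.resize(b[155:255,300:440],(336,240),interpolation=cv2.INTER_CUBIC)
o=np.zeros((600,800,3),np.uint8);o[:360,:800]=c;o[360:,:336]=d
cv2.imwrite("pics/crop1.png",o)
p=manip.camera_params("top")
print("stand",ray(p,(366,278),40),"drifttop",ray(p,(368,272),125),"cup",ray(p,(270,268),60))
E
```

```text
stand [ 495.89691877 -144.34683578   40.        ] drifttop [ 499.25045472 -141.6212686   125.        ] cup [522.26121904 100.58036415  60.        ]
```

View pics/crop1.png

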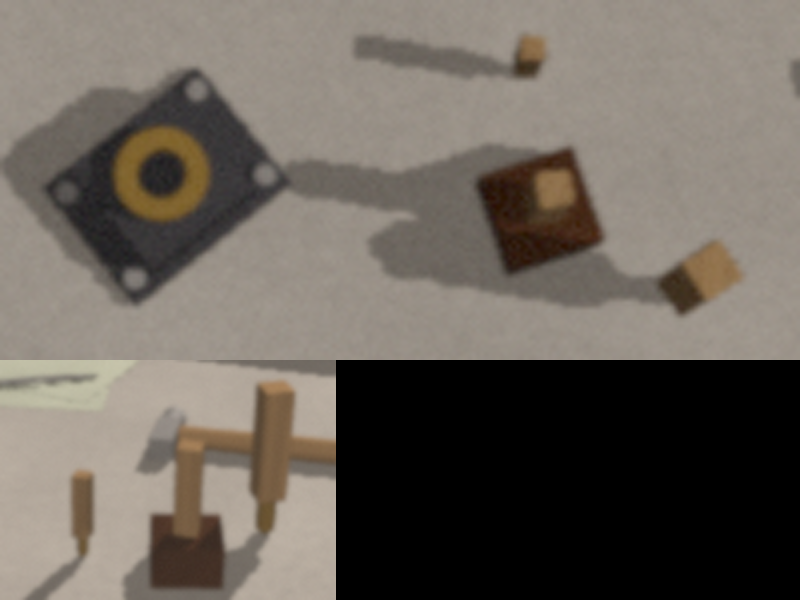

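The crop confirms it. The handle in the stand is about 40 px against the stand's 100 px (64 mm), which gives about 22 mm. The neighbours are clearly smaller (about 30 px) and larger, and both stand free on the bench. Next I'll go over the block on the way and look with the wrist camera.

```bash
cat >> h.py <<'E'
def plan(x,y,z,yaw,s=None):
    s=s or manip.read_state(); M=R.from_euler("xyz",s["eef_rot"]).as_matrix()
    t=M.T@(np.array([x,y,z])-s["eef_pos"])/10
    dy=(yaw-s["eef_rot"][2]+np.pi)%(2*np.pi)-np.pi
    print("shift cm",t.round(3),"roll",round(-np.degrees(dy)/5,3))
E
python3 - <<'E'
from h import *
p=manip.camera_params("top"); cr=lambda u,v:(230+u/4,225+v/4)
print("drift top",ray(p,cr(555,189),125))
for c in [(537,172),(572,168),(576,206),(537,208)]: print(ray(p,cr(*c),125))
print("stand"); 
for c in [(480,183),(572,150),(603,240),(509,272)]: print(ray(p,cr(*c),40))
print("big",ray(p,cr(712,262),150),ray(p,cr(670,300),30))
print("cup",ray(p,cr(162,174),61)); 
E=[ray(p,cr(*c),12) for c in [(195,68),(290,182),(135,304),(46,188)]]; print(np.mean(E,0))
plan(520,60,260,1.75)
E
```

```text
drift top [ 498.6137687  -143.42129767  125.        ]
[ 509.17845895 -132.82556203  125.        ]
[ 511.34284374 -154.1700311   125.        ]
[ 488.05537624 -155.8023648   125.        ]
[ 487.15800471 -132.14095641  125.        ]
stand
[ 515.24424925 -103.75966465   40.        ]
[ 535.91537459 -163.68525552   40.        ]
[ 477.3383597  -181.54790415   40.        ]
[ 457.64161056 -120.76536295   40.        ]
big [ 450.22423846 -232.42847245  150.        ] [ 439.33754735 -224.25960757   30.        ]
cup [520.80989218  99.24400401  61.        ]
[520.96128197  99.51745737  12.        ]
shift cm [-48.16  -34.471  -4.071] roll 12.649
```

```bash
python3 - <<'E'
from h import *
plan(500,-40,250,1.64)
E
```

```text
shift cm [-49.08  -44.626  -3.061] roll 13.909
```

```bash
python3 -m creep '[[0.1,[-2,-2,-3],0.5],[0.1,[-5,-4.5,-3],2],[0.1,[-8,-7,-3],3.5],[0.1,[-11,-10,-3],5],[0.1,[-14,-12.5,-3],6.5],[0.1,[-17,-15.5,-3],8],[0.1,[-20,-18,-3],9.5],[0.1,[-23,-21,-3],11],[0.1,[-26,-23.5,-3],12.5],[0.1,[-28,-25,-3],13.9],[0.1,[-28,-25,-3],13.9]]' 50; python3 - <<'E'
from h import *
plan(500,-40,250,1.64)
E
```

```text
clock: 1.2
eef_pos: [354.7, 206.3, 249.3]
eef_rot: [-3.141, 0.0, 1.634]
wrist_force: [-0.2, 0.0, 0.2]
finger_gap: 51.6
finger_force: 0.0
shift cm [-25.493  12.949  -0.064] roll -0.071
```

```bash
python3 -m creep '[[0.1,[-3,1.5,0],0],[0.1,[-7,3.5,0],0],[0.1,[-11,5.5,0],0],[0.1,[-15,7.5,0],0],[0.1,[-19,9.6,0],0],[0.1,[-22,11.2,0],0],[0.1,[-24.5,12.4,0],0],[0.1,[-25.5,13,0],0],[0.1,[-25.5,13,0],0],[0.1,[-25.5,13,0],0]]'; python3 - <<'E'
from h import *
p=manip.camera_params("wrist");im=manip.camera("wrist")[:,:,::-1];cv2.imwrite("pics/w1.png",im)
import pickle;pickle.dump(p,open("w1.pkl","wb"))
print(proj(p,[[521,99,61],[498,-143,125],[498,-143,40]]).round())
E
```

```text
clock: 2.2
eef_pos: [500.8, -36.0, 249.3]
eef_rot: [-3.141, -0.0, 1.642]
wrist_force: [-1.3, -0.1, -0.0]
finger_gap: 51.8
finger_force: 0.0
[[345.  93.]
 [304. 347.]
 [306. 310.]]
```

View pics/w1.png

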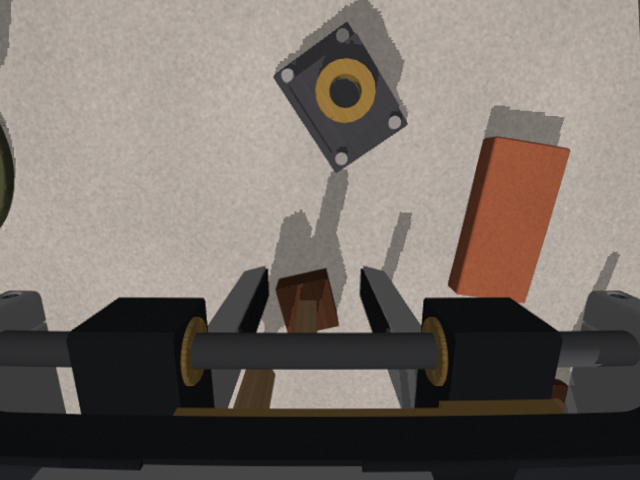

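The wrist view shows the cup centre at (345,90), against a prediction of (345,93) from the top view. The stand top is at about (308,305), against (306,310). So the two cameras agree to about 2–3 mm. The handle sits between the fingers at x≈307, nearly aligned with the tool. Now to grip it.

```bash
python3 - <<'E'
from h import *
import pickle
p=pickle.load(open("w1.pkl","rb"));print(ray(p,(345.5,90.5),61),ray(p,(308,305),40))
plan(499,-142,85,1.65)
E
```

```text
[521.37014676 101.13289267  61.        ] [ 500.24039212 -136.94514038   40.        ]
shift cm [-10.577  -0.93   16.446] roll -0.088
```

```bash
python3 -m creep '[[0.1,[-3,-0.3,0],0],[0.1,[-7,-0.6,0],0],[0.1,[-9.8,-0.9,0],0],[0.1,[-10.5,-0.9,2],0],[0.1,[-10.5,-0.9,6],0],[0.1,[-10.5,-0.9,10],0],[0.1,[-10.5,-0.9,13],0],[0.1,[-10.5,-0.9,15.5],0],[0.1,[-10.5,-0.9,16.4],0],[0.1,[-10.5,-0.9,16.4],0],[0.1,[-10.5,-0.9,16.4],0]]'; python3 - <<'E'
from h import *
p=manip.camera_params("wrist");im=manip.camera("wrist")[:,:,::-1]
a=im[200:420,180:440];cv2.imwrite("pics/w2.png",cv2.resize(a,None,fx=2.5,fy=2.5))
s=manip.read_state();print(s["eef_pos"],s["wrist_force"])
E
```

```text
clock: 3.35
eef_pos: [500.1, -142.2, 86.8]
eef_rot: [3.14, 0.001, 1.641]
wrist_force: [0.4, 0.3, 0.3]
finger_gap: 51.2
finger_force: 0.0
[ 500.23174046 -142.39929426   86.95871246] [-0.27644211  0.1068659  -0.06580966]
```

View pics/w2.png

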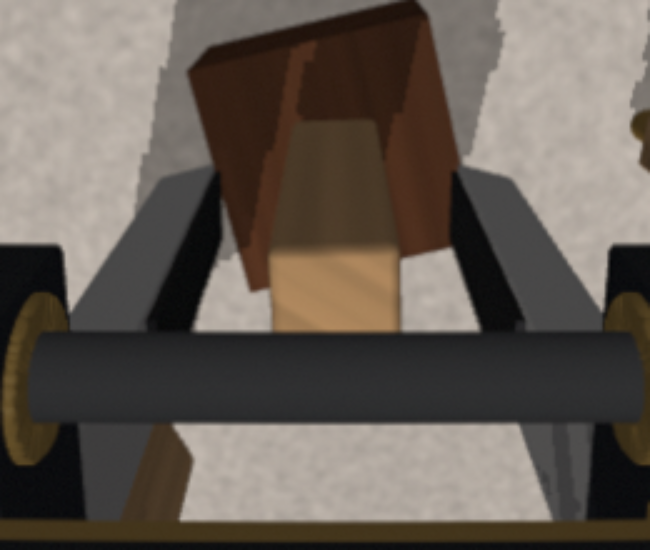

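The handle is centred between the fingers (crop x≈335), square to them, and its front top edge is at crop y≈250, pixel (314,300). Closing now.

```bash
python3 - <<'E'
from h import *
p=manip.camera_params("wrist");print(ray(p,(314,300),125)," lower front edge",ray(p,(180+335/2.5,200+120/2.5),40))
E
python3 -m creep '[[-0.3,[0,0,0],0],[-0.6,[0,0,0],0],[-0.7,[0,0,0],0],[-0.7,[0,0,0],0],[-0.7,[0,0,0],0],[-0.7,[0,0,0],0]]' 50
```

```text
[ 498.63371647 -130.54700487  125.        ]  lower front edge [ 498.87999814 -130.82249219   40.        ]
clock: 4.0
eef_pos: [499.6, -142.5, 85.6]
eef_rot: [3.141, 0.0, 1.641]
wrist_force: [0.1, 0.3, 3.1]
finger_gap: 21.7
finger_force: 50.0
```

```bash
python3 -m creep '[[-0.7,[0,0,-0.5],0],[-0.7,[0,0,-2],0],[-0.7,[0,0,-4],0],[-0.7,[0,0,-6],0],[-0.7,[0,0,-6.5],0],[-0.7,[0,0,-6.5],0],[-0.7,[0,0,-6.5],0]]'; python3 - <<'E'
from h import *
plan(522.5,78,147,1.641)
E
```

```text
clock: 4.7
eef_pos: [499.1, -142.3, 149.5]
eef_rot: [-3.14, -0.001, 1.641]
wrist_force: [0.6, -0.7, -1.3]
finger_gap: 21.8
finger_force: 50.0
shift cm [21.817  3.873  0.257] roll -0.002
```

```bash
python3 -m creep '[[-0.7,[2,0.4,0],0],[-0.7,[5.5,1,0],0],[-0.7,[9.5,1.7,0],0],[-0.7,[13.5,2.4,0],0],[-0.7,[17,3,0],0],[-0.7,[20,3.6,0],0],[-0.7,[21.5,3.85,0],0],[-0.7,[21.8,3.87,0],0],[-0.7,[21.8,3.87,0.1],0],[-0.7,[21.8,3.87,0.2],0],[-0.7,[21.8,3.87,0.2],0]]'; python3 - <<'E'
from h import *
for n in("wrist","side"):
    im=manip.camera(n)[:,:,::-1]
    if n=="side": im=cv2.resize(im[170:360,240:440],None,fx=3,fy=3,interpolation=cv2.INTER_CUBIC)
    else: p=manip.camera_params(n);cv2.imwrite("pics/w3.png",im)
    if n=="side":cv2.imwrite("pics/s3.png",im)
s=manip.read_state();print(s["eef_pos"],s["wrist_force"],s["clock"])
for n in("wrist","side"):
    print(n,proj(manip.camera_params(n),[[522.5,79,72],[521,100,60]]))
E
```

```text
clock: 5.8
eef_pos: [522.8, 76.6, 148.2]
eef_rot: [-3.141, 0.0, 1.639]
wrist_force: [-0.0, 0.3, -2.0]
finger_gap: 21.3
finger_force: 50.0
[522.9043319   76.93191381 148.45514348] [ 0.39316908  0.09041382 -0.60671156] 5.9
wrist [[314.45595878 250.60996048]
 [314.38933154 219.90089037]]
side [[333.04475725 267.46826763]
 [329.88395076 279.75507861]]
```

View pics/s3.png

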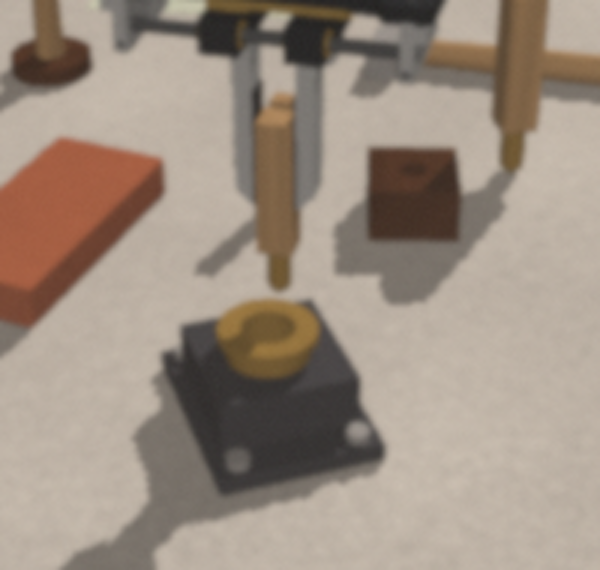

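View pics/w3.png

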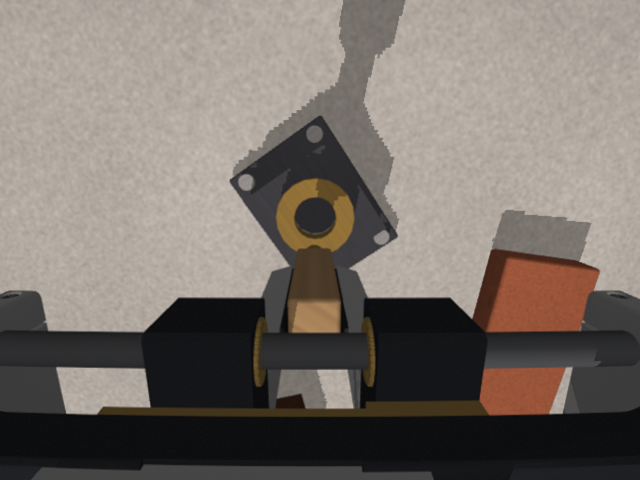

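The pictures agree. The nose is at side pixel (333,266) against (333,267.5) predicted, and the cup centre is at (329,279) against (330,280). The wrist view puts the cup centre at (315,216), so it lies about 2 mm further in y. I'll correct for that and come down carefully to find contact.

```bash
python3 -m creep '[[-0.7,[0.23,0,0.2],0],[-0.7,[0.23,0,0.6],0],[-0.7,[0.23,0,0.85],0],[-0.7,[0.23,0,0.9],0],[-0.7,[0.23,0,0.9],0]]'; for i in 1; do python3 -m creep '[[-0.7,[0,0,0.05],0],[-0.7,[0,0,0.1],0]]'; done;  python3 -m creep '[[-0.7,[0,0,0.05],0],[-0.7,[0,0,0.1],0]]'
```

```text
clock: 6.4
eef_pos: [522.6, 80.0, 139.3]
eef_rot: [-3.141, 0.0, 1.641]
wrist_force: [-0.4, -0.1, -1.9]
finger_gap: 21.1
finger_force: 50.0
clock: 6.6
eef_pos: [522.8, 80.0, 138.5]
eef_rot: [3.141, 0.0, 1.641]
wrist_force: [0.1, -0.3, -1.4]
finger_gap: 22.1
finger_force: 50.0
clock: 6.8
eef_pos: [522.7, 80.0, 137.4]
eef_rot: [3.142, 0.0, 1.641]
wrist_force: [-0.2, -0.3, -1.3]
finger_gap: 21.4
finger_force: 50.0
```

```bash
python3 -m creep '[[-0.7,[0,0,0.05],0]]'|grep -E "pos|wrist";python3 -m creep '[[-0.7,[0,0,0.05],0]]'|grep -E "pos|wrist";
```

```text
eef_pos: [522.8, 80.0, 137.1]
wrist_force: [-1.5, -0.3, 3.2]
eef_pos: [522.9, 79.9, 136.9]
wrist_force: [-2.3, -0.7, 5.8]
```

```bash
python3 -m creep '[[-0.7,[0,0,0.05],0]]'|grep -E "pos|wrist";python3 -m creep '[[-0.7,[0,0,0.05],0]]'|grep -E "pos|wrist";
```

```text
eef_pos: [522.9, 79.8, 136.5]
wrist_force: [-2.5, -1.8, 6.8]
eef_pos: [523.0, 79.7, 136.1]
wrist_force: [-1.0, -2.4, 6.6]
```

```bash
python3 -m creep '[[-0.7,[0,0,0.05],0]]'|grep -E "pos|wrist";python3 -m creep '[[-0.7,[0,0,0.05],0]]'|grep -E "pos|wrist";
```

```text
eef_pos: [523.1, 79.6, 135.6]
wrist_force: [-1.8, -3.7, 7.9]
eef_pos: [523.2, 79.6, 135.2]
wrist_force: [-0.8, -4.0, 7.0]
```

```bash
python3 -m creep '[[-0.7,[0,0,-0.4],0],[-0.7,[0.5,0,-0.8],0],[-0.7,[2.5,0,-0.9],0],[-0.7,[4.0,0,-0.9],0],[-0.7,[4.2,0,-0.7],0],[-0.7,[4.2,0,-0.4],0],[-0.7,[4.2,0,-0.35],0],[-0.7,[4.2,0,-0.3],0]]'|grep -E "clo|pos|wrist"; python3 -m creep '[[-0.7,[0,0,0.05],0]]'|grep -E "pos|wrist";
```

```text
clock: 8.2
eef_pos: [519.7, 121.4, 137.3]
wrist_force: [-1.6, 0.2, 0.8]
eef_pos: [519.8, 121.5, 137.1]
wrist_force: [-2.2, 0.4, 4.1]
```

```bash
for i in 1; do python3 -m creep '[[-0.7,[0,0,0.05],0],[-0.7,[0,0,0.1],0]]'|grep -E "pos|wrist";python3 -m creep '[[-0.7,[0,0,0.05],0],[-0.7,[0,0,0.1],0]]'|grep -E "pos|wrist"; done
```

```text
eef_pos: [519.9, 121.8, 136.3]
wrist_force: [-2.4, 1.6, 4.1]
eef_pos: [520.1, 122.2, 135.4]
wrist_force: [-1.5, 2.5, 5.8]
```

```bash
python3 -m creep '[[-0.7,[0,0,0.05],0]]'|grep -E "pos|wrist";python3 -m creep '[[-0.7,[0,0,0.05],0]]'|grep -E "pos|wrist"; python3 -m creep '[[-0.7,[0,0,0.05],0]]'|grep -E "pos|wrist"
```

```text
eef_pos: [520.1, 122.3, 135.0]
wrist_force: [-2.4, 4.2, 6.0]
eef_pos: [520.1, 122.4, 134.5]
wrist_force: [-1.8, 5.1, 6.9]
eef_pos: [520.2, 122.5, 134.1]
wrist_force: [-1.5, 4.9, 6.9]
```

```bash
python3 -m creep '[[-0.7,[0,0,0.05],0]]'|grep -E "pos|wrist"; python3 -m creep '[[-0.7,[0,0,0.05],0]]'|grep -E "pos|wrist"
python3 -m creep '[[-0.7,[0,0,-0.4],0],[-0.7,[-0.5,0,-0.8],0],[-0.7,[-2.5,0,-0.9],0],[-0.7,[-4.0,0,-0.9],0],[-0.7,[-4.2,0,-0.7],0],[-0.7,[-4.2,0,-0.4],0],[-0.7,[-4.2,0,-0.35],0],[-0.7,[-4.2,0,-0.25],0],[-0.7,[-4.2,0,-0.2],0]]'|grep -E "clo|pos|wrist"
```

```text
eef_pos: [520.2, 122.6, 133.6]
wrist_force: [-1.7, 5.0, 7.6]
eef_pos: [520.2, 122.6, 133.1]
wrist_force: [-2.1, 6.1, 7.9]
clock: 10.1
eef_pos: [522.8, 80.2, 134.8]
wrist_force: [-2.7, -2.6, 6.0]
```

```bash
for i in 1; do python3 -m creep '[[-0.7,[0,0,0.05],0],[-0.7,[0,0,0.1],0]]'|grep -E "pos|wrist";python3 -m creep '[[-0.7,[0,0,0.05],0]]'|grep -E "pos|wrist"; done
```

```text
eef_pos: [522.9, 80.1, 133.9]
wrist_force: [-1.7, -4.1, 5.9]
eef_pos: [522.9, 80.0, 133.5]
wrist_force: [-1.7, -4.2, 5.7]
```

```bash
python3 -m creep '[[-0.7,[0,0,0.05],0]]'|grep -E "pos|wrist";python3 -m creep '[[-0.7,[0,0,0.05],0]]'|grep -E "pos|wrist"; python3 -m creep '[[-0.7,[0,0,0.05],0]]'|grep -E "pos|wrist"
```

```text
eef_pos: [522.9, 80.0, 133.0]
wrist_force: [-1.3, -4.8, 7.1]
eef_pos: [523.0, 80.0, 132.6]
wrist_force: [-2.4, -3.8, 6.9]
eef_pos: [523.0, 79.9, 132.1]
wrist_force: [-1.7, -5.5, 8.7]
```

```bash
python3 -m creep '[[-0.7,[0,0,0.05],0]]'|grep -E "pos|wrist"; python3 -m creep '[[-0.7,[0,0,0.05],0]]'|grep -E "pos|wrist"
python3 -m creep '[[-0.7,[0,0,-0.4],0],[-0.7,[0.5,0,-0.8],0],[-0.7,[2.5,0,-0.9],0],[-0.7,[4.0,0,-0.9],0],[-0.7,[4.2,0,-0.7],0],[-0.7,[4.2,0,-0.4],0],[-0.7,[4.2,0,-0.3],0],[-0.7,[4.2,0,-0.25],0],[-0.7,[4.2,0,-0.2],0]]'|grep -E "clo|pos|wrist"
```

```text
eef_pos: [523.0, 79.8, 131.7]
wrist_force: [-2.3, -6.5, 7.7]
eef_pos: [523.0, 79.8, 131.3]
wrist_force: [-3.0, -6.7, 9.5]
clock: 11.8
eef_pos: [519.9, 121.8, 132.9]
wrist_force: [-2.2, 4.0, 5.7]
```

```bash
python3 -m creep '[[-0.7,[0,0,0.05],0]]'|grep -E "pos|wrist";python3 -m creep '[[-0.7,[0,0,0.05],0]]'|grep -E "pos|wrist"; python3 -m creep '[[-0.7,[0,0,0.05],0]]'|grep -E "pos|wrist"
```

```text
eef_pos: [520.0, 121.8, 132.4]
wrist_force: [-1.9, 2.9, 5.6]
eef_pos: [520.1, 121.8, 132.0]
wrist_force: [-1.9, 3.6, 6.7]
eef_pos: [520.1, 121.9, 131.6]
wrist_force: [-2.0, 3.6, 6.9]
```

```bash
python3 -m creep '[[-0.7,[0,0,0.05],0]]'|grep -E "pos|wrist";python3 -m creep '[[-0.7,[0,0,0.05],0]]'|grep -E "pos|wrist"; python3 -m creep '[[-0.7,[0,0,0.05],0]]'|grep -E "pos|wrist"
```

```text
eef_pos: [520.1, 122.0, 131.1]
wrist_force: [-3.1, 5.2, 8.0]
eef_pos: [520.1, 122.0, 130.7]
wrist_force: [-2.8, 4.2, 7.4]
eef_pos: [520.1, 122.1, 130.3]
wrist_force: [-4.0, 4.8, 10.9]
```

```bash
python3 -m creep '[[-0.7,[0,0,0.03],0]]'|grep -E "pos|wrist";python3 -m creep '[[-0.7,[0,0,0.03],0]]'|grep -E "pos|wrist"
```

```text
eef_pos: [520.1, 122.1, 130.2]
wrist_force: [-4.1, 4.8, 12.9]
eef_pos: [520.2, 122.2, 130.1]
wrist_force: [-5.8, 5.1, 14.5]
```

```bash
python3 -m creep '[[-0.7,[0,0,-0.4],0],[-0.7,[-0.5,0,-0.9],0],[-0.7,[-2.5,0,-1.0],0],[-0.7,[-4.0,0,-1.0],0],[-0.7,[-4.2,0,-0.8],0],[-0.7,[-4.2,0,-0.5],0],[-0.7,[-4.2,0,-0.4],0],[-0.7,[-4.2,0,-0.35],0],[-0.7,[-4.2,0,-0.3],0]]'|grep -E "clo|pos|wrist";python3 -m creep '[[-0.7,[0,0,0.04],0]]'|grep -E "pos|wrist"
```

```text
clock: 13.5
eef_pos: [522.7, 80.4, 131.7]
wrist_force: [0.1, 0.2, -0.8]
eef_pos: [522.7, 80.3, 131.5]
wrist_force: [-1.2, 0.6, 1.4]
```

```bash
python3 -m creep '[[-0.7,[0,0,0.04],0]]'|grep -E "pos|wrist";python3 -m creep '[[-0.7,[0,0,0.04],0]]'|grep -E "pos|wrist"
```

```text
eef_pos: [522.7, 80.2, 131.3]
wrist_force: [-1.7, 0.7, 3.9]
eef_pos: [522.8, 80.1, 131.0]
wrist_force: [-2.3, 0.1, 5.4]
```

```bash
python3 -m creep '[[-0.7,[0,0,0.03],0]]'|grep -E "pos|wrist";python3 -m creep '[[-0.7,[0,0,0.03],0]]'|grep -E "pos|wrist"
```

```text
eef_pos: [522.7, 80.0, 130.7]
wrist_force: [-3.1, -0.2, 5.6]
eef_pos: [522.8, 80.0, 130.5]
wrist_force: [-3.8, -0.3, 8.6]
```

```bash
python3 -m creep '[[-0.7,[0,0,0.03],0]]'|grep -E "pos|wrist";python3 -m creep '[[-0.7,[0,0,0.03],0]]'|grep -E "pos|wrist"
```

```text
eef_pos: [522.8, 79.9, 130.3]
wrist_force: [-3.6, -0.6, 10.2]
eef_pos: [522.8, 79.9, 130.2]
wrist_force: [-6.5, -1.4, 11.5]
```

```bash
python3 -m creep '[[-0.7,[0,0,0.03],0]]'|grep -E "pos|wrist"
```

```text
eef_pos: [522.8, 79.9, 130.1]
wrist_force: [-4.9, -0.3, 14.0]
```

```bash
python3 -m creep '[[-0.7,[0,0,-0.4],0],[-0.7,[0.5,0,-0.9],0],[-0.7,[2.5,0,-1.0],0],[-0.7,[4.0,0,-1.0],0],[-0.7,[4.2,0,-0.8],0],[-0.7,[4.2,0,-0.5],0],[-0.7,[4.2,0,-0.3],0],[-0.7,[4.2,0,-0.22],0],[-0.7,[4.2,0,-0.18],0]]'|grep -E "clo|pos|wrist";python3 -m creep '[[-0.7,[0,0,0.04],0]]'|grep -E "pos|wrist"
```

```text
clock: 15.2
eef_pos: [519.8, 121.5, 130.8]
wrist_force: [0.7, -0.2, 0.3]
eef_pos: [519.8, 121.5, 130.6]
wrist_force: [-1.1, -0.2, 2.3]
```

```bash
python3 -m creep '[[-0.7,[0,0,0.03],0]]'|grep -E "pos|wrist";python3 -m creep '[[-0.7,[0,0,0.03],0]]'|grep -E "pos|wrist"
```

```text
eef_pos: [519.9, 121.6, 130.5]
wrist_force: [-2.1, -0.5, 3.5]
eef_pos: [519.9, 121.7, 130.4]
wrist_force: [-3.1, -1.6, 7.3]
```

```bash
python3 -m creep '[[-0.7,[0,0,0.03],0]]'|grep -E "pos|wrist";python3 -m creep '[[-0.7,[0,0,0.03],0]]'|grep -E "pos|wrist";python3 -m creep '[[-0.7,[0,0,0.02],0]]'|grep -E "pos|wrist"
```

```text
eef_pos: [519.9, 121.7, 130.2]
wrist_force: [-3.2, -2.1, 8.1]
eef_pos: [519.9, 121.8, 130.1]
wrist_force: [-4.8, -2.3, 10.6]
eef_pos: [519.9, 121.8, 130.1]
wrist_force: [-4.0, -2.1, 10.9]
```

Both sides now stop at 130.1. Next, feel the other two quarters of the rim.

```bash
python3 -m creep '[[-0.7,[0,0,-0.4],0],[-0.7,[-0.5,0.5,-0.9],0],[-0.7,[-2.1,2.1,-1.0],0],[-0.7,[-2.1,2.1,-0.8],0],[-0.7,[-2.1,2.1,-0.5],0],[-0.7,[-2.1,2.1,-0.3],0],[-0.7,[-2.1,2.1,-0.2],0],[-0.7,[-2.1,2.1,-0.15],0]]'|grep -E "clo|pos|wrist";python3 -m creep '[[-0.7,[0,0,0.04],0]]'|grep -E "pos|wrist"
```

```text
clock: 16.6
eef_pos: [541.9, 102.7, 130.5]
wrist_force: [-1.1, 0.5, 0.8]
eef_pos: [542.0, 102.6, 130.4]
wrist_force: [-1.2, -0.0, 2.6]
```

```bash
python3 -m creep '[[-0.7,[0,0,0.03],0]]'|grep -E "pos|wrist";python3 -m creep '[[-0.7,[0,0,0.03],0]]'|grep -E "pos|wrist"
```

```text
eef_pos: [542.1, 102.6, 130.3]
wrist_force: [-2.8, 0.9, 5.2]
eef_pos: [542.1, 102.6, 130.2]
wrist_force: [-4.0, 0.6, 7.1]
```

```bash
python3 -m creep '[[-0.7,[0,0,0.03],0]]'|grep -E "pos|wrist";python3 -m creep '[[-0.7,[0,0,0.03],0]]'|grep -E "pos|wrist";python3 -m creep '[[-0.7,[0,0,0.02],0]]'|grep -E "pos|wrist"
```

```text
eef_pos: [542.2, 102.6, 130.1]
wrist_force: [-5.3, 0.8, 9.6]
eef_pos: [542.2, 102.6, 130.0]
wrist_force: [-5.7, 1.1, 11.5]
eef_pos: [542.2, 102.6, 129.9]
wrist_force: [-6.0, 0.0, 12.8]
```

```bash
python3 -m creep '[[-0.7,[0,0,-0.4],0],[-0.7,[0,-0.5,-0.9],0],[-0.7,[0,-2.5,-1.0],0],[-0.7,[0,-4.1,-0.9],0],[-0.7,[0,-4.1,-0.7],0],[-0.7,[0,-4.1,-0.4],0],[-0.7,[0,-4.1,-0.3],0],[-0.7,[0,-4.1,-0.2],0]]'|grep -E "clo|pos|wrist";python3 -m creep '[[-0.7,[0,0,0.04],0]]'|grep -E "pos|wrist"
```

```text
clock: 18.0
eef_pos: [501.7, 99.5, 130.6]
wrist_force: [-0.8, 0.1, 1.2]
eef_pos: [501.7, 99.5, 130.5]
wrist_force: [-1.1, -0.4, 2.6]
```

```bash
for q in 1; do python3 -m creep '[[-0.7,[0,0,0.04],0]]'|grep -E "pos|wrist";python3 -m creep '[[-0.7,[0,0,0.04],0]]'|grep -E "pos|wrist";python3 -m creep '[[-0.7,[0,0,0.03],0]]'|grep -E "pos|wrist"; done
```

```text
eef_pos: [501.7, 99.5, 130.3]
wrist_force: [-1.9, -0.6, 6.6]
eef_pos: [501.7, 99.5, 130.2]
wrist_force: [-1.9, -0.5, 8.9]
eef_pos: [501.7, 99.6, 130.1]
wrist_force: [-2.1, -0.9, 10.8]
```

```bash
python3 -m creep '[[-0.7,[0,0,0.03],0]]'|grep -E "pos|wrist"
```

```text
eef_pos: [501.7, 99.6, 130.0]
wrist_force: [-3.5, -2.2, 13.2]
```

All four quarters stop hard at the same height (130.0–130.1), about 7 mm below the start, so the cup is home and square. Returning the drift.

```bash
python3 -m creep '[[-0.7,[0,0,-0.5],0],[-0.7,[0,0,-1.5],0],[-0.7,[0,0,-2.2],0],[-0.7,[0,0,-2.2],0]]'|grep -E "clo|pos|wrist";python3 - <<'E'
from h import *
plan(499.4,-142.4,150,1.641)
E
```

```text
clock: 18.9
eef_pos: [501.8, 99.6, 152.3]
wrist_force: [-0.3, -0.4, -1.1]
shift cm [-24.124  -1.935   0.222] roll -0.002
```

```bash
python3 -m creep '[[-0.7,[-2,-0.2,0],0],[-0.7,[-5.5,-0.5,0],0],[-0.7,[-9.5,-0.8,0],0],[-0.7,[-13.5,-1.1,0],0],[-0.7,[-17.5,-1.4,0],0],[-0.7,[-21,-1.7,0],0],[-0.7,[-23.5,-1.9,0.2],0],[-0.7,[-24.1,-1.93,0.2],0],[-0.7,[-24.1,-1.93,0.2],0],[-0.7,[-24.1,-1.93,0.2],0],[-0.7,[-24.1,-1.93,0.2],0]]'|grep -E "clo|pos|wrist";python3 - <<'E'
from h import *
im=manip.camera("side")[:,:,::-1]
cv2.imwrite("pics/s4.png",np.vstack([cv2.resize(im[150:260,330:430],None,fx=3.5,fy=3.5,interpolation=cv2.INTER_CUBIC),cv2.resize(im[260:325,280:380],None,fx=3.5,fy=3.5,interpolation=cv2.INTER_CUBIC)[:215]]))
p=manip.camera_params("side");print(proj(p,[[499,-142,74],[498,-143,40]])-[330,150])
plan(499.4,-142.4,110,1.641)
E
```

```text
clock: 20.0
eef_pos: [499.0, -141.1, 149.1]
wrist_force: [0.4, -0.3, -1.5]
[[48.8925033  62.34208551]
 [48.85074735 76.30611376]]
shift cm [-0.12   0.025  3.916] roll 0.013
```

View pics/s4.png

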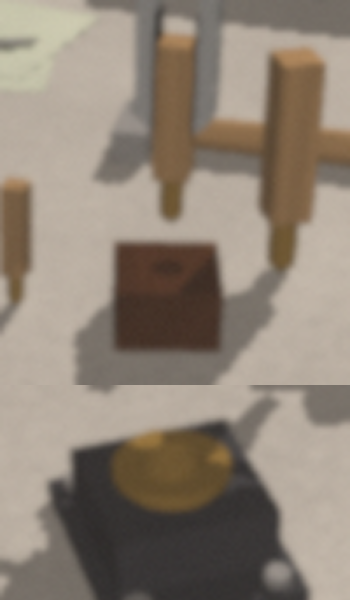

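```bash
python3 -m creep '[[-0.7,[-0.12,0.04,0],0],[-0.7,[-0.12,0.04,1],0],[-0.7,[-0.12,0.04,2.2],0],[-0.7,[-0.12,0.04,2.8],0],[-0.7,[-0.12,0.04,3.1],0],[-0.7,[-0.12,0.04,3.4],0],[-0.7,[-0.12,0.04,3.6],0],[-0.7,[-0.12,0.04,3.8],0]]'|grep -E "clo|pos|wrist"
```

```text
clock: 20.85
eef_pos: [499.5, -143.4, 111.1]
wrist_force: [-0.1, -0.6, -0.3]
```

```bash
python3 -m creep '[[-0.7,[0.05,0,0.3],0],[-0.7,[0.05,0,0.6],0],[-0.7,[0.05,0,0.9],0],[-0.7,[0.05,0,1.2],0]]'|grep -E "clo|pos|wrist"
```

```text
clock: 21.25
eef_pos: [499.3, -142.9, 98.8]
wrist_force: [0.2, -1.1, -1.0]
```

```bash
python3 -m creep '[[-0.7,[0,0,0.3],0],[-0.7,[0,0,0.6],0],[-0.7,[0,0,0.9],0],[-0.7,[0,0,1.1],0],[-0.7,[0,0,1.15],0]]'|grep -E "clo|pos|wrist"
```

```text
clock: 21.75
eef_pos: [499.2, -142.9, 87.3]
wrist_force: [-0.2, -0.4, -1.1]
```

Going in freely. Down the last millimetre or so, then open.

```bash
python3 -m creep '[[-0.7,[0,0,0.05],0],[-0.7,[0,0,0.1],0],[-0.7,[0,0,0.14],0],[-0.7,[0,0,0.14],0]]'|grep -E "clo|pos|wrist"
python3 -m creep '[[-0.4,[0,0,0.14],0],[-0.2,[0,0,0.14],0],[0.0,[0,0,0.14],0],[0.1,[0,0,0.14],0],[0.1,[0,0,0.14],0],[0.1,[0,0,0.14],0]]' 

```

```text
clock: 22.15
eef_pos: [499.3, -142.9, 86.1]
wrist_force: [0.5, -0.7, -1.1]
clock: 22.75
eef_pos: [499.4, -142.9, 84.8]
eef_rot: [3.142, 0.0, 1.641]
wrist_force: [-0.5, 0.5, -0.1]
finger_gap: 51.6
finger_force: 0.0
```

```bash
python3 -m creep '[[0.1,[0,0,-0.5],0],[0.1,[0,0,-2.5],0],[0.1,[0,0,-5.5],0],[0.1,[0,0,-9],0],[0.1,[0,0,-12],0],[0.1,[0,0,-14],0],[0.1,[0,0,-14],0],[0.1,[-2,0,-14],0],[0.1,[-6,0,-14],0],[0.1,[-9,0,-14],0],[0.1,[-10,0,-14],0],[0.1,[-10,0,-14],0]]'|grep -E "clo|pos|wrist"; python3 - <<'E'
from h import *
s=manip.camera("side")[:,:,::-1][150:325,290:430];w=manip.camera("wrist")[:,:,::-1]
o=np.zeros((600,800,3),np.uint8);o[:437,:350]=cv2.resize(s,(350,437),interpolation=cv2.INTER_CUBIC);o[:350,350:800]=cv2.resize(w[0:350,95:545],(450,350))
cv2.imwrite("pics/end.png",o)
E
```

```text
clock: 23.95
eef_pos: [506.0, -243.2, 223.6]
wrist_force: [-0.3, -0.3, -0.0]
```

View pics/end.png

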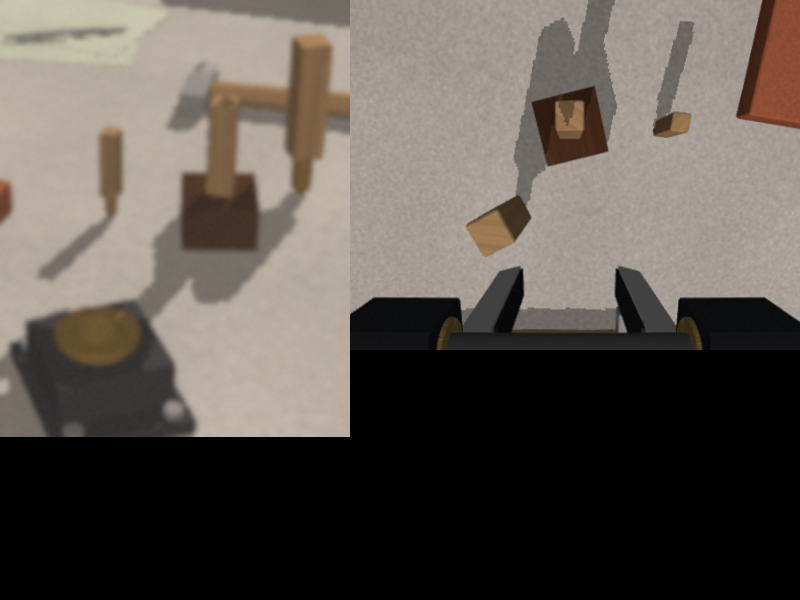

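The drift stands in its stand (wrist crop (569,118), centred, shoulder on the top). The cup is low and level at (97,335), and the arm is clear. Handing in.

```bash
python3 -c "
from cell import manip
print(manip.sign_off())"
```

```text
the job is handed in; nothing more can be done
None
```

I handed the job in after about 24 s on the robot clock: by feel the cup is home and square (it stopped firm at the same height on all four sides), and the drift is back in its stand and released. The hand-in returned no verdict.

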